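# Fill a rebuilt brake caliper for its air leak test

## Task

The rebuilt caliper lies in its nest in the leak tester, ready for the air test. Push the clear guard fully down with your fingertips, then switch the tester on by pressing the marked end of the rocker on the control desk, then press the green fill button fully in, keep it pressed for a good two seconds and let go; end with the guard shut and the tester switched on. Work in that order, leave the black vent button and the red emergency stop alone, do not open the guard again, and do not pick up or shift the caliper, the green box, the steel piston or the orange seal driver.

Things in the scene. Friction and masses are not known exactly. Their poses are not given: they have to be found in the camera images.
- fixture: test fixture, fixed to the bench: dark steel base 250 x 210 x 20 mm with an aluminium nest, an upright aluminium plate along its rear edge, and the clear guard hinged on that. Origin: centre of the underside of the base, on the bench top. x points to the rear (hinge side), -x to the front, y to the left, z up. It stands left or right of the control desk
- guard (a joint): opening angle of the clear guard, rad: 0 = fully shut on its stop, grows as the front edge rises; starts at 0.45 to 0.85. Clear hood with aluminium edges, 0.5 kg, 200 mm wide, 100 mm high, reaching 228 mm forward of the hinge line. The stiff hinge holds it wherever it is left; about 2 to 5 N down at its front edge moves it
- guard_hinge (a point): a point on the guard's hinge line, in the middle of its width, 134.5 mm above the bench; the hinge line runs along the fixture's y axis. Axes as the fixture's
- guard_pad (a point): centre of the upper face of the black hand pad (26 mm deep, 90 mm wide) on the top front edge of the guard, where it is pushed down. It lies 214 mm forward of and 11.5 mm above the hinge line when the guard is shut, and swings about that line. Its axes turn with the guard: z is square to the pad's face (straight up when shut), x points to the hinge
- console: control desk, fixed: grey box 180 mm deep (x), 220 mm wide (y); dark panel on top tilts 0.24 rad to the front (robot side), 55 mm high at the front edge, 99 mm at the rear. Origin: centre of the underside, on the bench; x to the rear, y left, z up. Front row from left, 60 mm apart: black rocker, green button, black button. Rear row: round gauge (left, 11 mm high), red emergency stop (right)
- rocker (a joint): angle of the black rocker switch, rad: 0 = off (as it starts), 0.36 = on; it stays where it is left. It tips left and right about its middle. About 3 N on its raised end moves it
- rocker_on (a point): upper face of the rocker's raised left half, 15 mm from the rocker's middle (each half 20 mm long, 26 mm wide; white line on the left one). Press here, square to the panel; it sinks about 5 mm. When on, this half lies parallel to the panel, 7 mm above it and 4 mm above the grey 32 x 48 mm frame round it. Its axes turn with the rocker: x points up the panel's slope to the rear
- green (a joint): travel of the green fill button, m: 0 = out, 0.006 = fully in; sprung, 2 N to start and 5 N when fully in
- green_top (a point): centre of the top face of the green button, cap 25 mm in diameter, 12 mm above the panel when out, in a steel collar 30 mm in diameter and 4 mm high. Its z axis points square out of the panel; it is pressed along -z. It moves with the cap
- black (a joint): travel of the black vent button, m: 0 = out, 0.006 = fully in; not to be pressed
- black_top (a point): centre of the top face of the black vent button, the same size as the green one
- estop (a joint): travel of the red emergency stop, m: 0 = out, 0.006 = pressed; not to be pressed
- estop_top (a point): top of the red mushroom-shaped emergency stop, 40 mm in diameter, standing 32 mm above the panel on a yellow disc
- caliper_mid (a point): middle of the loose gold brake caliper in the nest under the guard, 92 mm deep, 142 mm wide, 70 mm high, 1.4 kg; the point is 35 mm above its underside
- kitbox_mid (a point): centre of the loose green cardboard kit box, 70 x 55 x 50 mm high, on the bench
- piston_mid (a point): centre of the loose steel caliper piston standing on the bench, 42 mm in diameter, 46 mm high
- mandrel_mid (a point): centre of the loose orange plastic seal driver standing on the bench, foot 48 mm in diameter, 66 mm high

How it is judged:
By the outcome, as a careful person would: the job done as asked, in the order asked, and still so for the second after the job is handed in, with the robot touching nothing.
It also fails if it takes over 58 s, if anything falls off the work surface, if the arm or the gripper's body presses on something with over 40 N, if the wrist force passes 120 N, or if a joint passes its speed limit or range.

## Robot

A 7-joint arm with a two-finger parallel gripper is mounted at the origin on the work surface. World frame = base frame: x ahead of the robot, y to its left, z up, the work surface at z = 0. Lengths are in m, angles in rad, forces in N, time in s.
With the tool pointing down it reaches from about 0.425 to 0.875 m from the base axis. Payload 4.7 kg.
Tool frame: the origin (TCP) lies midway between the tips of the shut fingers; the grasp point (between the pads) lies 19 mm behind it (manip.grasp_offset is the distance from the TCP to the grasp point, in m); z points along the fingers, y is the line along which they close (so a half turn about z gives the same grasp; the last joint's range is limited). The gripper opens to 87 mm and grips with 3 to 60 N. Pads are 19 mm wide; open, the fingers measure 117 mm over their backs; the gripper's body (75 mm by 190 mm) begins 51 mm behind the grasp point.
Start: joints at [-1.128, 0.321, -0.07, 1.45, 0.023, 1.371, -0.057], TCP at [0.27, 0.591, 0.223] pointing down, gripper open.
Joint ranges: [-2.86, 2.86], [-0.3, 2.09], [-1.38, 1.24], [0.06, 2.45], [-1.56, 4.7], [0.09, 2.05], [-2.69, 2.69]. Speed limits (rad/s): [2.57, 2.57, 3.14, 3.14, 3.14, 3.14, 3.14].

## Interface

Orientations are given as a unit quaternion [w, x, y, z].
In Python, from station import manip gives the robot as it stands.
- The arm moves only by the tool step_arm, never from a script. Its argument "commands" is a list of rows, each a list of 3 entries, a list of its own where there are three numbers: the shift along the tool's x, y, z in m, then the turn about the tool's z in rad, then the closure, from -1 (fully open) to 1 (shut), so that 0 is half open. A call has 1 to 12 rows; each row shifts and turns the commanded pose from where the row before left it, along the tool's axes as they then stand; what a row does not reach is not made up. A row lasts 1/10 s, in which the tool goes at most 50 mm and 8.59 degrees, less where a joint would pass 70% of its speed; a pose out of reach is approached as far as the arm can. A call is refused whole if a number of a shift passes 0.05 or a number of a turn 0.15, either way. A call with a gripper value outside its range is refused whole. The fingers move at their own pace and stop on an object; the grip force is fixed at half the most. Time passes only in rows, so rows that do not move let the fingers close. It gives the time, the measured TCP pose, the force, the opening and the grip force at its end, in the units of the state.
- manip.state(): the state, without advancing time (a new reading comes with each control period).
- manip.read_camera(name): name is "scene" or "top" or "wrist"; returns (picture, depth): 480x640x3 uint8, blue, green, red; 480x640 float32, m along the optical axis (not along the pixel's ray), 0 where there is no reading.
- manip.camera_params(name): a dict with "vfov" (degrees; the focal length in pixels is half the picture's height over the tangent of half this angle, whatever the lens; pixels are square), "cx", "cy" (the principal point, pixels), "origin" and "attitude" of the camera in the world; the wrist camera has in their place "hand_eye" (4x4, takes a point from camera to tool coordinates, whose origin is the TCP and whose axes are the flange's). Camera axes: x right, y down, z forward; pixel columns grow to the right and rows downward; lengths in m; the calibration is good to about 2 mm. A picture is of the moment at which its call begins: read the wrist's pose just before it. camera_params takes no time and is no camera call.
- manip.sign_off(): hands the job in; it is judged then, once.
The state is a dict: "t": time; "joints": joint angles; "joint_velocities": joint speeds; "joint_efforts": joint torques, N m; "tcp_pos": TCP position; "tool_rot": TCP orientation; "force": force on the tool from outside, world axes, zero at the start; "wrist_torque": the same for the moment, N m; "width": finger opening in m; "gripper_force": force on a finger pad.
Only numpy, scipy, OpenCV 4.12 (cv2) and the standard library are available. Lean on these libraries where they do the work, as an engineer would, in place of code of your own. Each camera call takes 0.05 s, during which the arm holds its last target. There are 200 camera calls.

## Working session

There is one attempt and no reset: what is moved stays moved. The work goes in short steps, Python scripts to look and compute and a tool call to move; the robot and the scene stay as the last step left them, time stands still between calls to the robot, and variables do not carry over. Pictures are saved under pics/ and viewed, at most 10 in all, crops included, and the job is handed in when it is done.

Besides the shell and the picture viewer there is one more tool, called after "Request:" as a command line: name --argument value ..., lists and objects as JSON in quotes. step_arm: Moves the arm, as the interface text tells. Its arguments: {"type":"object","properties":{"commands":{"type":"array","items":{"type":"array"}}},"required":["commands"]}

```bash
ls; mkdir -p pics
cat > h.py <<'E'
from station import manip
import numpy as np, cv2
from scipy.spatial.transform import Rotation as R
def cam(n):
    p=manip.camera_params(n); f=240/np.tan(np.radians(p['vfov'])/2); return p,f
def grab(n,fn):
    im,d=manip.read_camera(n); cv2.imwrite(f'pics/{fn}.png',im); np.save(f'pics/{fn}.npy',d); return im,d
E
python3 - <<'E'
from h import *
s=manip.state(); print(s)
for n in ('scene','top'):
    print(n,manip.camera_params(n)); grab(n,n+'0')
print(manip.camera_params('wrist'))
E
```

```text
pics
{'t': 0.0, 'joints': array([-1.12791389,  0.32182983, -0.07007933,  1.45167446,  0.02260584,
        1.37077377, -0.05690036]), 'joint_velocities': array([-0.00157736, -0.00080167, -0.00065294,  0.00146653,  0.00039902,
        0.00181761,  0.00100587]), 'joint_efforts': array([-5.30077068e-04, -4.91278625e+01, -4.04010219e-01, -3.12536681e+01,
       -6.37335679e-02,  4.35391255e-02,  1.71747201e-04]), 'tcp_pos': array([0.27006957, 0.59063768, 0.22145729]), 'tool_rot': array([-1.50588623e-04,  2.12739713e-01,  9.77108445e-01, -9.37222557e-04]), 'force': array([-0.50697082,  0.95138933,  0.37407967]), 'wrist_torque': array([0.03803303, 0.02840785, 0.05085161]), 'gripper_force': 0.0, 'width': 0.08717636465342352}
scene {'vfov': 43.00812023708605, 'cx': 311.9926686412164, 'cy': 243.47306951259935, 'origin': array([ 1.54872549, -0.01484107,  0.93296246]), 'attitude': array([-0.29197416,  0.65607211,  0.63107198, -0.29337456])}
top {'vfov': 53.528684317067835, 'cx': 317.1134446925611, 'cy': 242.04000679452488, 'origin': array([0.47682965, 0.02317747, 1.24536662]), 'attitude': array([ 0.03269906, -0.70403178,  0.70828887, -0.0399613 ])}
{'vfov': 69.43049174645614, 'cx': 327.34266144573365, 'cy': 240.26539920897125, 'hand_eye': array([[ 1.12604625e-03, -9.66433427e-01, -2.56914700e-01,
         6.97753431e-02],
       [ 9.99999119e-01,  9.07591874e-04,  9.68874628e-04,
        -8.67204573e-04],
       [-7.03179133e-04, -2.56915564e-01,  9.66433598e-01,
        -1.62944020e-01],
       [ 0.00000000e+00,  0.00000000e+00,  0.00000000e+00,
         1.00000000e+00]])}
```

View pics/scene0.png

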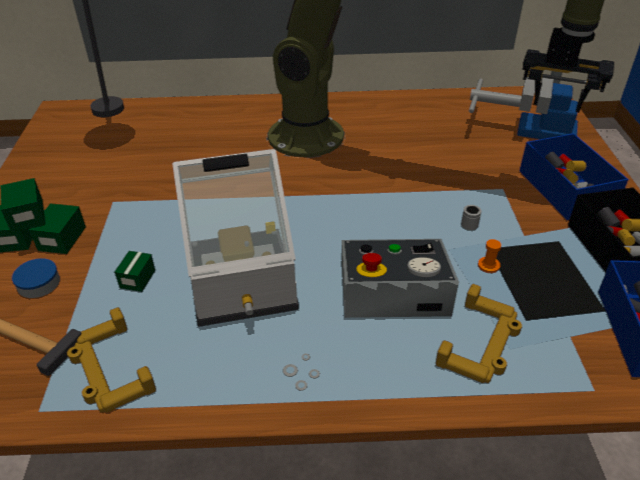

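View pics/top0.png

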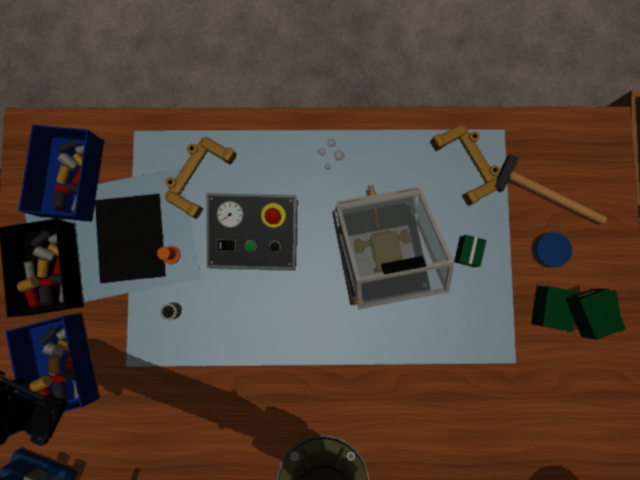

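The scene view shows the fixture at the robot's right and the desk at its left. In the top view the rocker is near (226,245), green (251,246), black (275,246), e-stop (273,215) and the pad (403,265). I'll enlarge crops to read these more precisely.

```bash
cat >> h.py <<'E'
def pts(n,d,uv):
    p,f=cam(n); q=p['attitude']; M=R.from_quat([q[1],q[2],q[3],q[0]])
    uv=np.atleast_2d(uv).astype(float); z=np.array([np.median(d[int(round(v))-1:int(round(v))+2,int(round(u))-1:int(round(u))+2]) for u,v in uv])
    c=np.c_[(uv[:,0]-p['cx'])/f*z,(uv[:,1]-p['cy'])/f*z,z]; return M.apply(c)+p['origin']
E
python3 - <<'E'
from h import *
a=cv2.imread('pics/top0.png')
l=cv2.resize(a[185:275,200:300],None,fx=6,fy=6,interpolation=cv2.INTER_CUBIC)
r=cv2.resize(a[175:315,325:465],None,fx=4,fy=4,interpolation=cv2.INTER_CUBIC)
cv2.imwrite('pics/cl.png',l);cv2.imwrite('pics/cr.png',r)
d=np.load('pics/top0.npy')
u=[(226,245),(251,246),(275,246),(273,215),(229,214),(403,265),(391,268),(416,262)]
for k,p in zip(u,pts('top',d,u)): print(k,p.round(4))
E
```

```text
(226, 245) [0.5914 0.2354 0.0758]
(251, 246) [0.5883 0.1734 0.0788]
(275, 246) [0.5879 0.1144 0.0794]
(273, 215) [0.6588 0.1164 0.1175]
(229, 214) [0.6651 0.2252 0.0973]
(403, 265) [ 0.529  -0.1632  0.2705]
(391, 268) [ 0.5229 -0.1381  0.2721]
(416, 262) [ 0.535  -0.1901  0.2708]
```

View pics/cl.png

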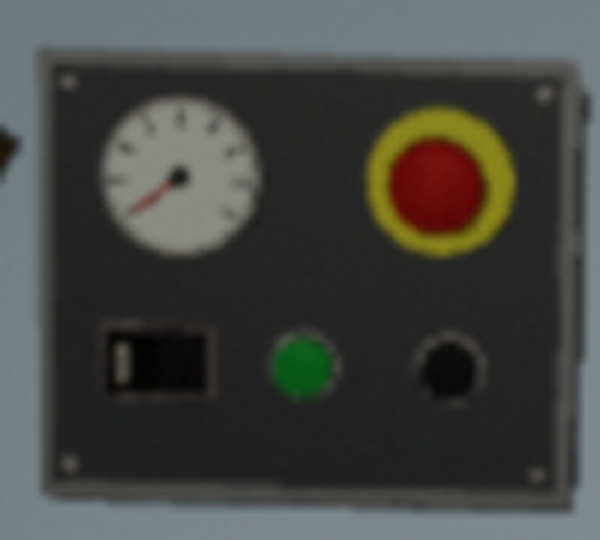

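View pics/cr.png

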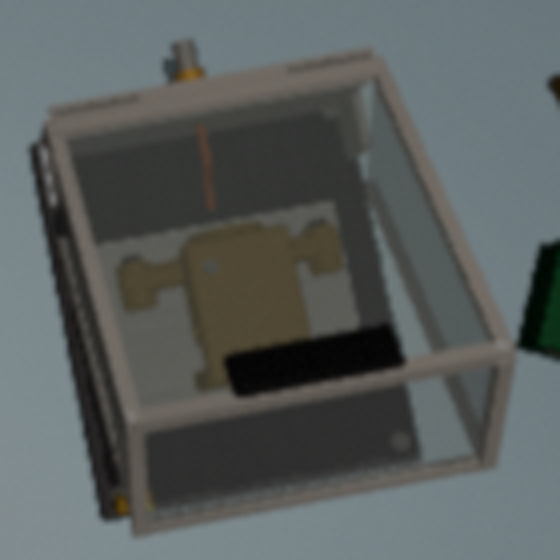

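The crops show rocker centre (226.1,245.1) with its white line at (220.2,245.2), green (250.3,245.8), black (274.5,246.5), and pad centre (403.6,264.8). The hinge-side edge runs from (337,203) to (419,188). I'll shut the fingers and turn the tool so its y lies along world x.

Request:
step_arm --commands '[[[0,0,-0.02],0.15,1],[[0,0,-0.02],0.15,1],[[0,0,-0.02],0.15,1],[[0,0,-0.02],0.15,1],[[0,0,-0.02],0.15,1],[[0,0,0],0.15,1],[[0,0,0],0.15,1],[[0,0,0],0.12,1]]'

```text
t: 0.9
tcp_pos: [0.2702, 0.591, 0.3221]
tool_rot: [0.0, 0.719, 0.695, -0.0]
force: [0.1, -0.1, -0.4]
width: 0.0311
gripper_force: 0.0
```

```bash
cat >> h.py <<'E'
def st():
    s=manip.state(); q=s['tool_rot']; M=R.from_quat([q[1],q[2],q[3],q[0]]).as_matrix()
    return s,M
E
python3 - <<'E'
from h import *
s,M=st(); print(s['t'],s['tcp_pos'],s['width'],s['joints'].round(2));print(M.round(3))
d=np.load('pics/top0.npy')
u=[(226.1,244.9),(220.2,245),(250.2,245.7),(274.5,246.5),(403.4,264.7),(337.5,203.5),(418,189.5)]
P=pts('top',d,u)
for k,p in zip(u,P): print(k,p.round(4))
# pad mask
a=cv2.imread('pics/top0.png'); g=a.max(2)
ys,xs=np.where(g[250:280,378:430]<16); uv=np.c_[xs+378,ys+250]
p,f=cam('top'); Q=pts('top',d,uv); Q=Q[(Q[:,2]>.24)]; c=Q.mean(0); w,v=np.linalg.eigh(np.cov((Q-c).T)); print(len(Q),c,np.sqrt(w*12));print(v.T)
# panel plane/yaw
v,u=np.mgrid[200:265:3,212:292:3]; Q=pts('top',d,np.c_[u.ravel(),v.ravel()])
A=np.c_[Q[:,:2],np.ones(len(Q))]; w=np.ones(len(Q),bool)
for i in range(15):
    k=np.linalg.lstsq(A[w],Q[w,2],rcond=None)[0]; r=Q[:,2]-A@k; w=np.abs(r)<max(.002,.012/(i+1))
print('panel',k,w.sum(), np.arctan(np.hypot(*k[:2])), np.arctan2(k[1],k[0])); print((P[:4,2]-np.c_[P[:4,:2],np.ones(4)]@k)*np.cos(.24))
E
```

```text
0.9 [0.27016681 0.5910234  0.32214018] 0.03111695615802421 [-1.24  0.3   0.08  1.29 -0.02  1.56 -1.2 ]
[[ 0.034  0.999 -0.   ]
 [ 0.999 -0.034 -0.001]
 [-0.001 -0.    -1.   ]]
(226.1, 244.9) [0.5916 0.2351 0.0758]
(220.2, 245) [0.5911 0.2489 0.0797]
(250.2, 245.7) [0.5888 0.1752 0.0806]
(274.5, 246.5) [0.5865 0.1155 0.0808]
(403.4, 264.7) [ 0.5296 -0.164   0.2706]
(337.5, 203.5) [ 0.6822 -0.0373  0.1383]
(418, 189.5) [ 0.7139 -0.2275  0.1431]
386 [ 0.52990358 -0.16310071  0.26954634] [0.00269155 0.02319585 0.08606488]
[[ 0.55051774  0.09771698  0.8290848 ]
 [ 0.81494092  0.15255104 -0.55910596]
 [-0.1811119   0.98345288  0.00434848]]
panel [ 0.2448246  -0.00813275 -0.07352832] 436 0.24022919918953056 -0.03320647573683297
[0.00620154 0.0102075  0.01111214 0.01133728]
```

Request:
step_arm --commands '[[[-0.036,0.029,0],0,1],[[-0.036,0.029,0],0,1],[[-0.036,0.029,0],0,1],[[-0.036,0.029,0],0,1],[[-0.036,0.029,0],0,1],[[-0.036,0.029,0],0,1],[[-0.036,0.029,0],0,1],[[-0.036,0.029,0],0,1],[[-0.036,0.029,0],0,1],[[-0.036,0.029,0],0,1]]'

```text
t: 1.9
tcp_pos: [0.5507, 0.2215, 0.3223]
tool_rot: [-0.0, 0.717, 0.697, -0.0]
force: [0.1, -0.1, -0.3]
width: 0.0007
gripper_force: 0.0
```

Request:
step_arm --commands '[[[-0.048,0,0],0,1],[[-0.048,0,0],0,1],[[-0.048,0,0],0,1],[[-0.048,0,0],0,1],[[-0.048,0,0],0,1],[[-0.048,0,0],0,1],[[-0.048,0,0],0,1],[[-0.048,0,0],0,1],[[0,0,0],0,1]]'

```text
t: 2.8
tcp_pos: [0.5369, -0.1698, 0.3228]
tool_rot: [0.001, 0.721, 0.692, -0.002]
force: [0.3, -0.7, 0.1]
width: 0.0003
gripper_force: 0.0
```

Request:
step_arm --commands '[[[0,0,0.015],0,1],[[0,0,0.015],0,1],[[0,0,0.015],0,1],[[-0.001,-0.005,0.01],0,1],[[-0.001,-0.005,0.01],0,1],[[-0.001,-0.005,0.01],0,1],[[-0.001,-0.005,0.0095],0,1],[[-0.001,-0.005,0.0095],0,1]]'

```text
t: 3.6
tcp_pos: [0.5139, -0.1648, 0.228]
tool_rot: [0.0, 0.717, 0.697, 0.0]
force: [0.1, 0.5, 0.7]
width: 0.0002
gripper_force: 0.7
```

Run:
```python
from h import *
s,M=st(); print(s['t'],s['tcp_pos'],s['force'])
a,_=grab('scene','s1'); b,_=grab('top','t1')
cv2.imwrite('pics/c1.png',np.hstack([cv2.resize(a[60:330,150:350],(400,540)),cv2.resize(b[170:320,320:430],(396,540))]))
```

```text
3.6 [ 0.51393027 -0.16478554  0.22804637] [0.09158647 0.537593   0.74618699]
```

View pics/c1.png

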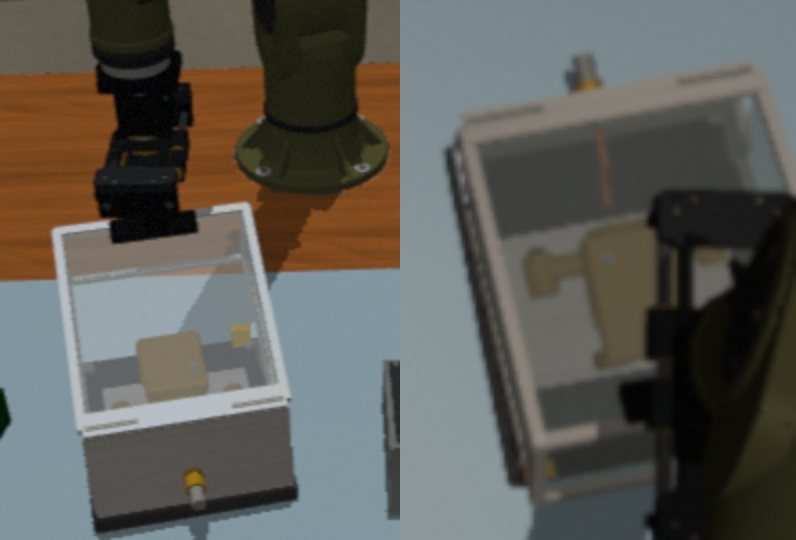

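The scene crop shows the fingertips on the pad and the guard lowered with them. I'll carry on down the arc.

Request:
step_arm --commands '[[[-0.001,-0.004,0.01],0,1],[[-0.001,-0.004,0.01],0,1],[[-0.001,-0.003,0.01],0,1],[[-0.001,-0.003,0.01],0,1],[[0,-0.002,0.01],0,1],[[-0.001,-0.002,0.01],0,1],[[0,-0.001,0.01],0,1],[[0,-0.001,0.006],0,1]]'

```text
t: 4.5
tcp_pos: [0.4936, -0.1696, 0.1514]
tool_rot: [-0.0, 0.717, 0.697, -0.0]
force: [0.2, -0.2, 1.3]
width: 0.0005
gripper_force: 0.6
```

Request:
step_arm --commands '[[[0,0,0.004],0,1],[[0,0,0.002],0,1],[[0,0,0],0,1],[[0,0,0],0,1]]'

```text
t: 4.9
tcp_pos: [0.4944, -0.1694, 0.1466]
tool_rot: [0.0, 0.717, 0.697, 0.0]
force: [-0.6, 0.0, -0.9]
width: 0.0005
gripper_force: 0.0
```

Request:
step_arm --commands '[[[0,0,0.002],0,1],[[0,0,0.001],0,1],[[0,0,0],0,1]]'

```text
t: 5.2
tcp_pos: [0.4945, -0.1694, 0.1463]
tool_rot: [-0.0, 0.717, 0.697, 0.001]
force: [-6.7, 1.9, 18.3]
width: 0.0003
gripper_force: 8.9
```

Guard is on its stop (pad at z 0.146, 18 N). Next I'll lift off and go to above the desk.

Request:
step_arm --commands '[[[0,0,-0.02],0,1],[[0,0,-0.04],0,1],[[0,0,-0.04],0,1],[[0.03,0,-0.03],0,1],[[0.045,0.01,0],0,1],[[0.045,0.015,0],0,1],[[0.045,0.015,0],0,1],[[0.045,0.015,0],0,1],[[0.045,0.015,0],0,1],[[0.045,0.015,0],0,1],[[0.045,0.01,0],0,1],[[0.02,0,0],0,1]]'

```text
t: 6.4
tcp_pos: [0.5991, 0.1991, 0.2723]
tool_rot: [-0.001, 0.715, 0.699, 0.0]
force: [-0.2, 1.0, -0.2]
width: 0.0006
gripper_force: 0.0
```

Request:
step_arm --commands '[[[0,0,0],0,1],[[0,0,0],0,1]]'

```text
t: 6.6
tcp_pos: [0.5992, 0.1919, 0.2733]
tool_rot: [0.0, 0.717, 0.697, -0.001]
force: [0.2, 1.0, -0.1]
width: 0.0002
gripper_force: 0.0
```

```bash
cat >> h.py <<'E'
def wpts(s,M,d,uv):
    p,f=cam('wrist'); H=p['hand_eye']; uv=np.atleast_2d(uv).astype(float)
    z=np.array([np.median(d[int(round(v))-2:int(round(v))+3,int(round(u))-2:int(round(u))+3]) for u,v in uv])
    c=np.c_[(uv[:,0]-p['cx'])/f*z,(uv[:,1]-p['cy'])/f*z,z]
    return (c@H[:3,:3].T+H[:3,3])@M.T+s['tcp_pos']
E
python3 - <<'E'
from h import *
import pickle
s,M=st(); pickle.dump((s,M),open('pics/w1.pkl','wb')); print(s['t'],s['tcp_pos'],s['force'])
grab('wrist','w1'); b,d=grab('top','t2')
# guard top level check
for k,p in zip([(337,203),(418,189)],pts('top',d,[(337,203),(418,189)])): print(k,p.round(4))
g=b.max(2); ys,xs=np.where(g[240:320,370:430]<16); Q=pts('top',d,np.c_[xs+370,ys+240]); Q=Q[Q[:,2]>.13]; print(len(Q),Q.mean(0),Q.std(0))
E
```

```text
6.6 [0.59923242 0.19189789 0.27334701] [ 0.18713177  0.97295163 -0.05101108]
(337, 203) [ 0.7088 -0.0434  0.0018]
(418, 189) [ 0.7156 -0.2281  0.1405]
0 [nan nan nan] [nan nan nan]<stdin>:7: RuntimeWarning: Mean of empty slice.
  ret = um.true_divide(
  ret = _var(a, axis=axis, dtype=dtype, out=out, ddof=ddof,
  arrmean = um.true_divide(arrmean, div, out=arrmean,
  ret = um.true_divide(
```

View pics/w1.png

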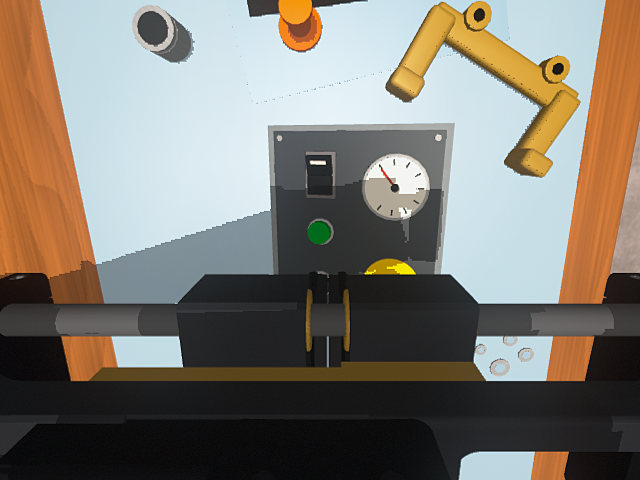

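The wrist view shows the green button at (319.5,231.5), rocker centre (320,176) with its white line at (318,162), and the gauge at (396,187).

Run:
```python
from h import *
import pickle
s,M=pickle.load(open('pics/w1.pkl','rb')); d=np.load('pics/w1.npy')
u=[(319.5,231.5),(320,176),(318,162),(396,187)]
P=wpts(s,M,d,u)
for k,p in zip(u,P): print(k,p.round(4), 'rel tool',((p-s['tcp_pos'])@M).round(4))
b=cv2.imread('pics/t2.png'); dt=np.load('pics/t2.npy')
v,u=np.mgrid[190:320:2,330:430:2]; Q=pts('top',dt,np.c_[u.ravel(),v.ravel()]); m=(Q[:,2]>.12)&(Q[:,2]<.16); Q=Q[m]
print(m.sum(),np.percentile(Q[:,2],[2,50,98])); A=np.c_[Q[:,:2],np.ones(len(Q))]; print(np.linalg.lstsq(A,Q[:,2],rcond=None)[0])
```

```text
(319.5, 231.5) [0.5905 0.1764 0.0816] rel tool [-0.0154 -0.0082  0.1917]
(320, 176) [0.5928 0.2336 0.0769] rel tool [ 0.0418 -0.0076  0.1964]
(318, 162) [0.5914 0.2478 0.0815] rel tool [ 0.056  -0.0094  0.1917]
(396, 187) [0.6663 0.223  0.0999] rel tool [0.0332 0.0662 0.1734]
2125 [0.13440013 0.13644868 0.14557422]
[-0.00194704 -0.00063628  0.13820598]
```

Request:
step_arm --commands '[[[0.03,-0.012,0],0,1],[[0.027,-0.011,0.02],0,1],[[0,0,0.04],0,1],[[0,0,0.04],0,1],[[0,0,0.04],0,1],[[0,0,0.028],0,1],[[0,0,0],0,1],[[0,0,0],0,1]]'

```text
t: 7.5
tcp_pos: [0.5786, 0.249, 0.1066]
tool_rot: [0.0, 0.718, 0.696, 0.0]
force: [0.1, 0.3, 0.1]
width: 0.0005
gripper_force: 0.0
```

Now I'll press square to the panel, step by step.

Request:
step_arm --commands '[[[0,0.002,0.008],0,1],[[0,0.002,0.008],0,1],[[0,0.001,0.004],0,1],[[0,0.001,0.003],0,1],[[0,0.0005,0.002],0,1],[[0,0,0],0,1]]'

```text
t: 8.1
tcp_pos: [0.5844, 0.2507, 0.0807]
tool_rot: [-0.0, 0.717, 0.697, 0.0]
force: [-0.7, 0.8, 1.3]
width: 0.0003
gripper_force: 0.6
```

Request:
step_arm --commands '[[[0,0,0.001],0,1],[[0,0,0.001],0,1],[[0,0,0.001],0,1],[[0,0,0],0,1]]'

```text
t: 8.5
tcp_pos: [0.5847, 0.2508, 0.0779]
tool_rot: [0.0, 0.717, 0.697, 0.001]
force: [0.8, 1.3, 1.9]
width: 0.0003
gripper_force: 1.2
```

Request:
step_arm --commands '[[[0,0,0.001],0,1],[[0,0,0.001],0,1],[[0,0,0],0,1]]'

```text
t: 8.8
tcp_pos: [0.5847, 0.2503, 0.0758]
tool_rot: [0.0, 0.717, 0.697, 0.0]
force: [1.0, 1.2, 2.3]
width: 0.0004
gripper_force: 1.3
```

Request:
step_arm --commands '[[[0,0,0.001],0,1],[[0,0,0.001],0,1],[[0,0,0],0,1]]'

```text
t: 9.1
tcp_pos: [0.5849, 0.2504, 0.0754]
tool_rot: [0.0, 0.717, 0.697, 0.001]
force: [-1.2, 0.6, 10.5]
width: 0.0008
gripper_force: 5.8
```

Request:
step_arm --commands '[[[0,0,0.001],0,1],[[0,0,0],0,1],[[0,0,0],0,1],[[0,-0.002,-0.01],0,1],[[0,-0.002,-0.02],0,1],[[0,0,-0.04],0,1],[[-0.025,0,-0.03],0,1],[[-0.035,0,-0.02],0,1],[[0,0,0],0,1],[[0,0,0],0,1]]'

```text
t: 10.1
tcp_pos: [0.5786, 0.1885, 0.1926]
tool_rot: [-0.0, 0.718, 0.696, -0.0]
force: [0.5, 0.3, 0.2]
width: 0.0006
gripper_force: 0.0
```

Run:
```python
from h import *
import pickle
s,M=st(); pickle.dump((s,M),open('pics/w2.pkl','wb')); print(s['t'],s['tcp_pos'],s['force'])
a,d=grab('wrist','w2'); cv2.imwrite('pics/w2c.png',cv2.resize(a[60:300,180:500],None,fx=2,fy=2))
p,f=cam('wrist'); H=p['hand_eye']
for P in [(.592,.2495,.0765),(.592,.2205,.0765),(.590,.176,.081)]:
    c=H[:3,:3].T@(M.T@(np.array(P)-s['tcp_pos'])-H[:3,3]); u,v=c[0]/c[2]*f+p['cx'],c[1]/c[2]*f+p['cy']; print(u,v,wpts(s,M,d,[(u,v)]).round(4))
```

```text
10.1 [0.57859505 0.18848183 0.1926225 ] [0.46565067 0.32558566 0.17958597]
342.0786706630606 158.58438276185473 [[0.592  0.2495 0.0766]]
342.7613066957494 195.52648655033633 [[0.5918 0.2212 0.0815]]
341.5633664739137 250.1218683156539 [[0.59   0.1762 0.0818]]
```

View pics/w2c.png

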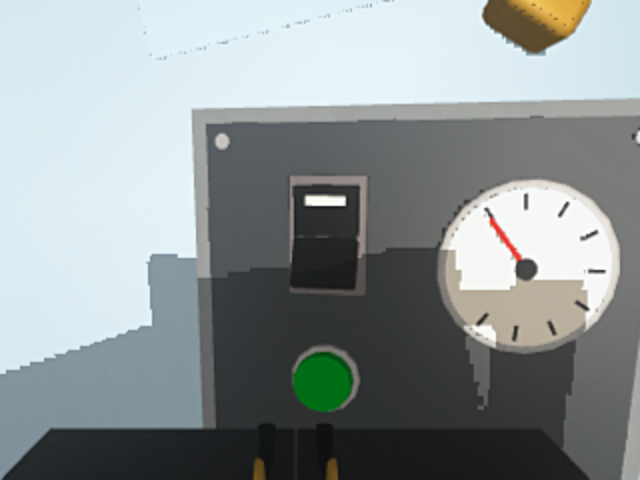

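The rocker is on: its left half lies flat at z 0.0766 and its right half is raised to 0.0815. Green sits at (0.590, 0.176, 0.0815), so I'll approach it.

Request:
step_arm --commands '[[[-0.012,0,0.02],0,1],[[0,0,0.035],0,1],[[0,0,0.032],0,1],[[0,0.002,0.008],0,1],[[0,0.002,0.007],0,1],[[0,0.001,0.004],0,1],[[0,0.001,0.003],0,1],[[0,0,0],0,1]]'

```text
t: 10.95
tcp_pos: [0.585, 0.1784, 0.0842]
tool_rot: [0.0, 0.717, 0.697, 0.001]
force: [-0.3, -0.1, -0.2]
width: 0.0005
gripper_force: 0.0
```

Request:
step_arm --commands '[[[-0.002,0,0.001],0,1],[[0,0.0005,0.003],0,1],[[0,0.0005,0.003],0,1],[[0,0.0005,0.002],0,1],[[0,0,0.001],0,1],[[0,0,0],0,1]]'

```text
t: 11.55
tcp_pos: [0.5868, 0.176, 0.0755]
tool_rot: [0.0, 0.717, 0.697, 0.001]
force: [-1.9, -1.9, 10.5]
width: 0.0007
gripper_force: 5.4
```

The force is above the 5 N end-of-travel figure, at the expected height. I'll push slightly more and hold.

Request:
step_arm --commands '[[[0,0,0.001],0,1],[[0,0,0],0,1],[[0,0,0],0,1],[[0,0,0],0,1],[[0,0,0],0,1],[[0,0,0],0,1],[[0,0,0],0,1],[[0,0,0],0,1],[[0,0,0],0,1],[[0,0,0],0,1],[[0,0,0],0,1],[[0,0,0],0,1]]'

```text
t: 12.75
tcp_pos: [0.5869, 0.176, 0.0754]
tool_rot: [0.0, 0.717, 0.697, 0.001]
force: [-2.7, -2.4, 14.8]
width: 0.0005
gripper_force: 7.8
```

Request:
step_arm --commands '[[[0,0,0],0,1],[[0,0,0],0,1],[[0,0,0],0,1],[[0,0,0],0,1],[[0,0,0],0,1],[[0,0,0],0,1],[[0,0,0],0,1],[[0,0,0],0,1],[[0,0,0],0,1],[[0,0,0],0,1],[[0,0,0],0,1],[[0,0,0],0,1]]'

```text
t: 13.95
tcp_pos: [0.5869, 0.176, 0.0754]
tool_rot: [0.0, 0.717, 0.697, 0.001]
force: [-3.9, -1.8, 15.3]
width: 0.0002
gripper_force: 7.8
```

Request:
step_arm --commands '[[[0,0,0],0,1],[[0,0,0],0,1],[[0,-0.002,-0.01],0,1],[[0,-0.003,-0.02],0,1],[[0,0,-0.04],0,1],[[0,0,-0.04],0,1],[[0,0,-0.02],0,1],[[0,0,0],0,1],[[0,0,0],0,1],[[0,0,0],0,1]]'

```text
t: 14.95
tcp_pos: [0.5796, 0.1762, 0.2006]
tool_rot: [-0.001, 0.717, 0.697, -0.002]
force: [-0.5, -0.2, -0.7]
width: 0.0005
gripper_force: 0.0
```

Run:
```python
from h import *
s,M=st(); print(s['t'],s['tcp_pos'],s['force'])
a,d=grab('wrist','w3'); b,_=grab('scene','s3')
p,f=cam('wrist'); H=p['hand_eye']
for P in [(.592,.2495,.0765),(.592,.2205,.0815),(.590,.176,.081)]:
    c=H[:3,:3].T@(M.T@(np.array(P)-s['tcp_pos'])-H[:3,3]); u,v=c[0]/c[2]*f+p['cx'],c[1]/c[2]*f+p['cy']; print(u,v,wpts(s,M,d,[(u,v)]).round(4))
```

```text
14.95 [0.57959317 0.17617359 0.20055925] [-0.54101842 -0.15180433 -0.68605513]
340.87119591804543 142.38350650610536 [[0.592  0.2495 0.0763]]
341.67808077690813 179.72436467766522 [[0.592  0.2205 0.0818]]
340.1192149827912 233.33312325984423 [[0.59   0.1761 0.0816]]
```

View pics/s3.png

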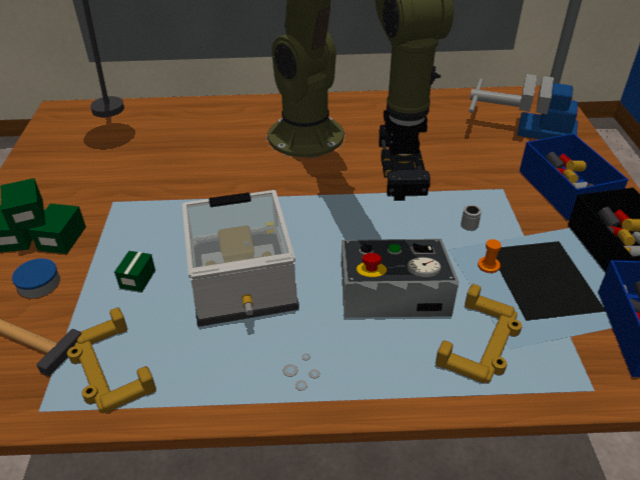

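The scene view shows the guard shut (pad at (230,199)), the loose parts unmoved and the arm clear. The gauge needle has risen, the rocker is still on, and the green button is back out.

```bash
python3 -c "
from station import manip
print(manip.sign_off())"
```

```text
the job is handed in; nothing more can be done
None
```

The guard is fully shut, the tester is switched on, and the green button was held fully in for about 2.5 s and released; I handed the job in at about 15 s with the arm clear, but sign-off returned no verdict.

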